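# Lay the straightedge flush along the cedar slat

### The arm

A 7-joint arm with a two-finger parallel gripper is mounted at the origin on the work surface. World frame = base frame: x ahead of the robot, y to its left, z up, the work surface at z = 0. Lengths are in m, angles in degrees, forces in N, time in s.
With the tool pointing down it reaches from about 0.4 to 0.925 m from the base axis. Payload 4.1 kg.
Tool frame: the origin (TCP) lies at the centre of the arm's flange, where the gripper is bolted on; the fingertips stand 173 mm ahead of it and the grasp point (between the pads) lies 155 mm ahead of it (env.tip_extent is the distance from the TCP to the fingertips, in m); z points along the fingers, y is the line along which they close (so a half turn about z gives the same grasp; the last joint's range is limited). The gripper opens to 85 mm and grips with 20 to 120 N. Pads are 22 mm wide; open, the fingers measure 114 mm over their backs; the gripper's body (76 mm by 85 mm) begins 54 mm behind the grasp point. The pads swing forward as they close: fully open they stand 13 mm farther back than shut.
Start: joints at [-77.75, 22.827, 2.584, 88.041, -1.071, 69.15, -2.905], TCP at [0.2, 0.618, 0.405] pointing down, gripper open.
Joint ranges: [-161.44, 161.44], [-28.35, 127.94], [-78.24, 83.42], [0, 140.83], [-78.03, 258.03], [13.02, 114.36], [-168.23, 168.23]. Speed limits (degrees/s): [147.25, 147.25, 180, 180, 180, 180, 180].

### API

Orientations are given as [roll, pitch, yaw] about the fixed x, y, z axes, in that order (R = Rz(yaw) Ry(pitch) Rx(roll)).
In Python, from cell import env gives the robot as it stands. The module is installed in compiled form; this text tells all that it offers.
- The arm moves only by the tool play_rows, never from a script. Its argument "motion" is a list of rows, each an object with "gripper": the opening, from 0 (shut) to 1 (fully open); "translation": the shift along the tool's x, y, z in units of 200 mm (1.0 is 200 mm), a list of three; "rotation": the turn, a rotation vector about the tool's x, y, z in units of 60 degrees (1.0 is 60 degrees), a list of three. In form: [{"gripper": gripper, "translation": [tx, ty, tz], "rotation": [rx, ry, rz]}, ...]. A call has 1 to 20 rows; each row is the pose to reach, as a shift and turn from the pose commanded when the call began, along the tool's axes at that moment; what a row does not reach only later rows make up. A row lasts 1/12 s, in which the tool goes at most 41.7 mm and 7.16 degrees, less where a joint would pass 70% of its speed; a pose out of reach is approached as far as the arm can. A call with a number of a shift or a turn outside -1 to 1 is refused whole. A call with a gripper value outside its range is refused whole. The fingers move at their own pace and stop on an object; the grip force is fixed at half the most. Time passes only in rows, so rows that repeat a pose let the fingers close. It gives the time, the measured TCP pose, the force, the opening and the grip force at its end, in the units of the state.
- env.get_obs(): the state, without advancing time (a new reading comes with each control period).
- env.grab_frame(name): name is "side" or "top" or "wrist"; returns a dict with "frame" (400x640x3 uint8, blue, green, red), "K" (3x3 intrinsics, pixels), "R" (3x3) and "t" (3): a world point X has camera coordinates R X + t; the wrist camera has in their place "hand_eye" (4x4, takes a point from camera to tool coordinates, whose origin is the TCP and whose axes are the flange's). Camera axes: x right, y down, z forward; pixel columns grow to the right and rows downward; lengths in m; the calibration is good to about 2 mm. A picture is of the moment at which its call begins: read the wrist's pose just before it. There is no depth.
- env.job_done(): hands the job in; it is judged then, once.
Trained networks look in a picture, given as the dict that the camera call returned (one of the last four; its "shot" number tells which), for a name from the list of things; names that differ only in an ending like _2 or _b are one class to them, and where a whole thing is asked for, a point or a joint stands for the part that bears it (a point fixed in the world has none). Each returns a list of dicts, best first, with "score" (0 to 1); they miss things now and then, are a little off and sometimes report something else, mostly with a low value. They report only what shows in the picture. A call takes as long as a camera call. They do not tell look-alikes from the thing itself.
- env.trace(picture, label): "region" (400x640 bool, what is visible of it).
- env.tip_of(picture, label): "centre" ([x, y, z] in m, in the coordinates of the camera as it stood for that picture, good to about 4 mm: a listed point, or the origin of a listed thing).
The state is a dict: "time_s": time; "joints": joint angles; "joint_velocities": joint speeds; "joint_torque": joint torques, N m; "ee_pos": TCP position; "tool_rot": TCP orientation; "ft_force": force on the tool from outside, world axes, zero at the start; "ft_torque": the same for the moment, N m; "finger_gap": opening from 0.0 (shut) to 1.0 (fully open); "grasp_force": force on a finger pad.
Only numpy, scipy, OpenCV 4.12 (cv2) and the standard library are available. Lean on these libraries where they do the work, as an engineer would, in place of code of your own. Each camera call takes 0.05 s, during which the arm holds its last target. There are 200 camera calls.

### The job

Take the ribbed aluminium straightedge out from under the riser shelf and lay it flat on the bench with its red-lined true edge flush along the near edge of the cedar slat, passing under the green hold-down board, with its orange zero end level with the slat's cut end (the end beside the hold-down). The board will be over the part you first take it by, so on the way put it down on the open bench, let go, and take it again by the other end. Leave the other things where they are.

Things in the scene. Friction and masses are not known exactly. Their poses are not given: they have to be found in the camera images.
- rule: straightedge: flat aluminium plate 70 (x) x 200 (y) x 5 mm (z), 0.18 to 0.28 kg, with a black grip rib on top. Origin: centre of the plate's underside, z up. Orange zero end at y = -100 mm; true edge (thin red line) is the long edge at x = +35 mm. At the start it lies flat with about 90 mm of its orange end sticking out from under the riser.
- rule_zero (a point): corner of the straightedge where the true edge meets the orange zero end, at the underside (rule frame x 35, y -100, z 0 mm). Axes as the rule's.
- rule_tail (a point): other end of the true edge, at the underside (rule frame x 35, y 100, z 0 mm). Axes as the rule's.
- rule_rib (a point): middle of the top of the straightedge's black grip rib (rule frame x -10, y 10, z 27 mm), 45 mm from the true edge. Rib: 12 mm wide (x), 170 mm long (y, from -75 to +95 mm in the rule frame), z 5 to 27 mm. Axes as the rule's.
- holddown (a point): middle of the top of the green hold-down board fixed across the slat (slat frame x -12.5, y -80, z 52 mm), axes as the slat's. Board 225 (x) x 80 (y) x 12 mm: covers slat y -120 to -40 mm, reaches 80 mm out past the near edge (to slat x -125 mm), with 40 mm of open space between it and the bench there. Black knob, top at z 74 mm, at slat x 77 mm.
- slat: cedar slat, pale wood, 90 (x) x 300 (y) x 18 mm (z), fixed to the bench. Origin: centre of its underside. Near long edge: upright face at x = -45 mm. Cut end, beside the hold-down: y = -150 mm.
- slat_corner (a point): bottom corner of the slat where the near edge meets the cut end (slat frame x -45, y -150, z 0 mm). Axes as the slat's.
- riser: low slatted cedar riser shelf, fixed, 300 (x) x 320 (y) mm, slats from 50 to 62 mm above the bench, on 22 mm wide runners along y at x = -138 and +138 mm. Origin: centre of its foot, at bench level. Its open side, where the straightedge sticks out, is at y = -160 mm. A closed blue toolbox (300 x 150 x 130 mm) stands on it from y = 0 to +150 mm.
- collar: aluminium seat post collar, ring 42 mm outside diameter, 16 mm tall, with a clamp lug. Bystander. Origin: centre of its underside.
- lever_cover: orange plastic brake lever cover, about 110 x 34 x 20 mm. Bystander. Origin: centre of its underside.
- dish: small green glass dish, 76 mm rim diameter, 24 mm tall, with a black valve cap in it. Bystander. Origin: centre of its underside.
- pedal_wrench: steel pedal wrench, 200 mm long, lying flat. Bystander. Origin: centre of its underside, x along it.
There are look-alikes about, which are no part of the job. What is meant by the rule is not brown, and is the larger of those in its own colour.

How it is judged (in metres and radians):
On the way:
1. the straightedge is put down flat on the bench, clear of the riser and not yet in its final place, and let go (y of rule_tail in the frame of riser below -0.16 m and horizontal distance between rule_zero and slat_corner above 0.02 m and height (world z) of each of rule_zero, rule_tail below 0.004 m and linear speed of rule below 0.02 m/s and contact force between the fingers and rule below 0.1 N), for 0.2 s.
At the end, for the whole second after the job is handed in: The straightedge lies flat on the bench, released and at rest, both ends of its true edge within 3 mm of the slat's near edge, its orange zero end within 6 mm of level with the slat's cut end and its other end running back along the slat (x of rule_zero in the frame of slat between -0.048 and -0.042 m and x of rule_tail in the frame of slat between -0.048 and -0.042 m and y of rule_zero in the frame of slat between -0.156 and -0.144 m and y of rule_tail in the frame of slat above 0.03 m and height (world z) of each of rule_zero, rule_tail below 0.004 m and angle between rule's own z axis and vertical below 0.05 rad and linear speed of rule below 0.01 m/s and angular speed of rule below 0.05 rad/s); the robot touches nothing.
It fails at once if one of the bystanders (collar, lever cover, dish, pedal wrench) is moved more than 20 mm (distance of any of collar, lever_cover, dish, pedal_wrench from where it was at the start of the episode above 0.02 m).
It also fails if it takes over 58 s, if anything falls off the work surface, if the arm or the gripper's body presses on something with over 40 N, if the wrist force passes 120 N, or if a joint passes its speed limit or range.

## Working session

There is one attempt and no reset: what is moved stays moved. The work goes in short steps, Python scripts to look and compute and a tool call to move; the robot and the scene stay as the last step left them, time stands still between calls to the robot, and variables do not carry over. Pictures are saved under pics/ and viewed, at most 10 in all, crops included, and the job is handed in when it is done.

Besides the shell and the picture viewer there is one more tool, called after "Call:" as name(argument=value, ...) on one line, values as JSON. play_rows: Moves the arm, as the interface text tells. Shifts and turns lie within -1 to 1; 1 stands for 200 mm of shift or 60 degrees of turn. Its arguments: {"type":"object","properties":{"motion":{"type":"array"}},"required":["motion"]}

```bash
mkdir -p pics; cat > h.py <<'E'
from cell import env
import numpy as np, cv2
from scipy.spatial.transform import Rotation as Ro
def pose(o=None):
    o=o or env.get_obs()
    return np.array(o['ee_pos']), Ro.from_euler('xyz',o['tool_rot'],degrees=True).as_matrix()
def grab(n):
    p,R=pose(); f=env.grab_frame(n)
    if n=='wrist':
        H=np.array(f['hand_eye']); Rw=R@H[:3,:3]; tw=R@H[:3,3]+p
    else:
        Rw=np.array(f['R']).T; tw=-Rw@np.array(f['t'])
    return f,Rw,tw   # cam->world
def w(c,Rw,tw): return Rw@np.array(c)+tw
def ray(px,f,Rw,tw,z):
    d=Rw@np.linalg.inv(f['K'])@np.array([px[0],px[1],1.]); return tw+d*(z-tw[2])/d[2]
def proj(X,f,Rw,tw):
    q=f['K']@(Rw.T@(np.array(X)-tw)); return q[:2]/q[2]
E
python3 - <<'E'
from h import *
np.set_printoptions(precision=4,suppress=True)
print(env.get_obs())
for n in ('top','side'):
    f,Rw,tw=grab(n); cv2.imwrite(f'pics/{n}.png',f['frame']); print(n,tw)
    for l in ['rule','rule_zero','rule_tail','rule_rib','holddown','slat','slat_corner','riser','collar','lever_cover','dish','pedal_wrench']:
        for d in env.tip_of(f,l)[:3]:
            X=w(d['centre'],Rw,tw); print(l,round(d['score'],2),X,proj(X,f,Rw,tw).round())
E
```

```text
{'time_s': 0.0, 'joints': array([-77.7521,  22.8716,   2.5822,  88.1138,  -1.0715,  69.1493,
        -2.9042]), 'joint_velocities': array([ 0.1096, -0.1245,  0.0203,  0.0628, -0.0429, -0.0494,  0.0601]), 'joint_torque': array([ -0.0008, -47.5118,   1.3644, -25.4219,   0.0115,   0.0094,
        -0.    ]), 'ee_pos': array([0.1999, 0.6182, 0.4037]), 'tool_rot': array([-179.8897,    0.0083,  162.0852]), 'ft_force': array([-0.4711, -0.0049,  0.22  ]), 'ft_torque': array([ 0.0255,  0.046 , -0.0363]), 'grasp_force': 0.0, 'finger_gap': 0.9987322118084213}
top [ 0.3136 -0.0286  1.5969]
rule 0.89 [ 0.4809  0.2112 -0.001 ] [249. 177.]
rule 0.7 [ 0.1766  0.299  -0.0004] [219. 274.]
rule_zero 0.86 [0.5429 0.1232 0.0053] [276. 157.]
rule_zero 0.74 [ 0.2903 -0.0829  0.001 ] [342. 238.]
rule_zero 0.68 [0.2571 0.3028 0.0035] [218. 248.]
rule_tail 0.77 [0.4802 0.3124 0.0011] [217. 177.]
rule_tail 0.65 [ 0.5638 -0.4452  0.0055] [457. 151.]
rule_tail 0.57 [ 0.4156 -0.0243 -0.0008] [323. 198.]
rule_rib 0.83 [0.4642 0.2138 0.0291] [246. 181.]
rule_rib 0.68 [ 0.3445 -0.0251  0.0193] [323. 220.]
rule_rib 0.
[... 793 characters left out ...]
91  -0.0765  0.0021] [364. 199.]
rule_zero 0.33 [ 0.386  -0.2139 -0.0036] [313. 182.]
rule_tail 0.83 [ 0.4183 -0.0234 -0.0032] [330. 223.]
rule_tail 0.57 [ 0.1108  0.3456 -0.0057] [522. 285.]
rule_tail 0.17 [0.4673 0.2152 0.0241] [357. 282.]
rule_rib 0.85 [0.4666 0.2187 0.0266] [358. 282.]
rule_rib 0.81 [ 0.3517 -0.0209  0.015 ] [354. 212.]
rule_rib 0.68 [0.1669 0.2906 0.0159] [488. 269.]
holddown 0.95 [ 0.6536 -0.2315  0.0484] [219. 184.]
slat 0.78 [ 0.6542 -0.1446 -0.0014] [229. 218.]
collar 0.72 [ 0.6816  0.0975 -0.004 ] [247. 283.]
lever_cover 0.59 [ 0.5627 -0.4494 -0.0028] [231. 155.]
dish 0.88 [ 0.463  -0.4409 -0.0035] [262. 151.]
pedal_wrench 0.84 [ 0.3861 -0.2149 -0.005 ] [313. 183.]
```

View pics/top.png

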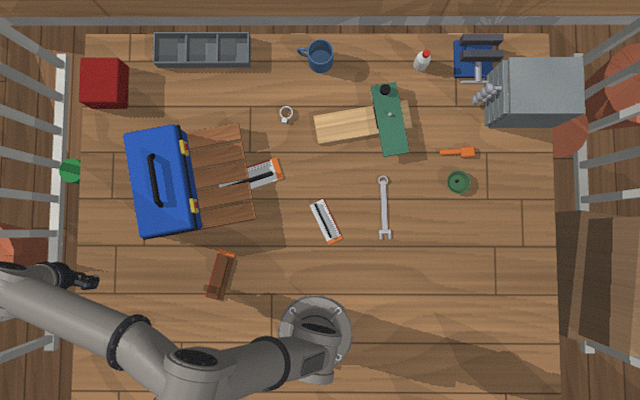

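View pics/side.png

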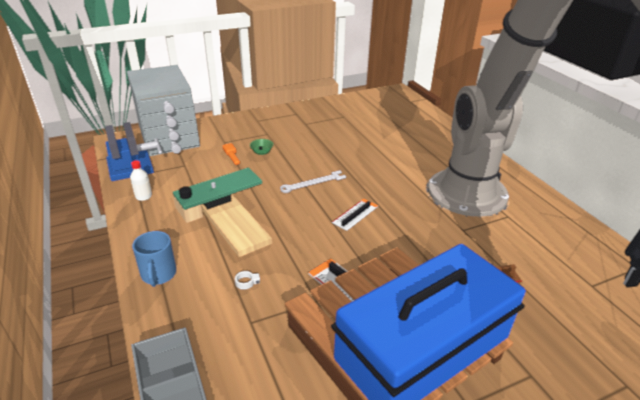

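Three candidates fit the rule, by pixel in the top view:
- (260,175): silver, partly under the riser.
- (325,221): silver and smaller, out in the open.
- (220,275): brown.

The one under the riser fits, because it isn't brown, it sticks out from under the riser, and it's the larger of the two silver ones. I'll confirm that in an enlarged crop.

```bash
python3 - <<'E'
from h import *
np.set_printoptions(precision=4,suppress=True)
im=cv2.imread('pics/top.png'); cv2.imwrite('pics/crop.png',cv2.resize(im[130:310,190:400],None,fx=3.3,fy=3.3,interpolation=cv2.INTER_CUBIC))
f,Rw,tw=grab('wrist'); print(f['hand_eye'],f['K'])
E
```

```text
[[-0.0009 -0.9655 -0.2604  0.066 ]
 [ 1.     -0.0007 -0.0008  0.0004]
 [ 0.0006 -0.2604  0.9655  0.0309]
 [ 0.      0.      0.      1.    ]] [[329.7796   0.     323.65  ]
 [  0.     329.7796 197.7352]
 [  0.       0.       1.    ]]
```

View pics/crop.png

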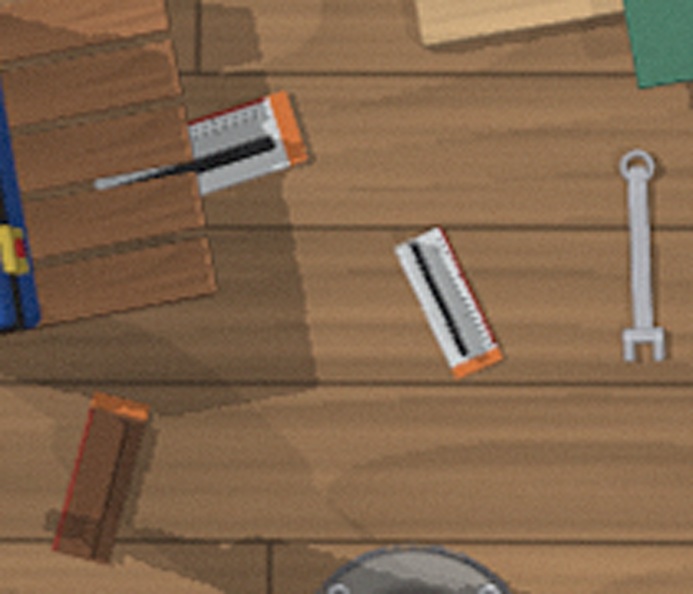

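The crop confirms it: the rule is the wide silver plate at crop (245,145), with its orange end sticking out. The silver one at (450,305) is clearly smaller, and the one at (100,480) is brown.

Call:
play_rows(motion=[{"gripper": 1, "translation": [-1, -0.85, 0], "rotation": [0, 0, 0]}, {"gripper": 1, "translation": [-1, -0.85, 0], "rotation": [0, 0, 0]}, {"gripper": 1, "translation": [-1, -0.85, 0], "rotation": [0, 0, 0]}, {"gripper": 1, "translation": [-1, -0.85, 0], "rotation": [0, 0, 0]}, {"gripper": 1, "translation": [-1, -0.85, 0], "rotation": [0, 0, 0]}, {"gripper": 1, "translation": [-1, -0.85, 0], "rotation": [0, 0, 0]}, {"gripper": 1, "translation": [-1, -0.85, 0], "rotation": [0, 0, 0]}])

```text
time_s: 1.93
ee_pos: [0.3422, 0.3888, 0.405]
tool_rot: [-179.9, 0.2, 161.5]
ft_force: [0.3, -0.4, 0.2]
finger_gap: 0.998
grasp_force: 0.0
```

Call:
play_rows(motion=[{"gripper": 1, "translation": [-1, -0.85, 0], "rotation": [0, 0, 0.9]}, {"gripper": 1, "translation": [-1, -0.85, 0], "rotation": [0, 0, 0.9]}, {"gripper": 1, "translation": [-1, -0.85, 0], "rotation": [0, 0, 0.9]}, {"gripper": 1, "translation": [-1, -0.85, 0], "rotation": [0, 0, 0.9]}, {"gripper": 1, "translation": [-1, -0.85, 0], "rotation": [0, 0, 0.9]}, {"gripper": 1, "translation": [-1, -0.85, 0], "rotation": [0, 0, 0.9]}, {"gripper": 1, "translation": [-1, -0.85, 0], "rotation": [0, 0, 0.9]}, {"gripper": 1, "translation": [-1, -0.85, 0], "rotation": [0, 0, 0.9]}, {"gripper": 1, "translation": [-1, -0.85, 0], "rotation": [0, 0, 0.9]}, {"gripper": 1, "translation": [-1, -0.85, 0], "rotation": [0, 0, 0.9]}, {"gripper": 1, "translation": [-1, -0.85, 0], "rotation": [0, 0, 0.9]}])

```text
time_s: 2.85
ee_pos: [0.4756, 0.1728, 0.4047]
tool_rot: [-180.0, -0.0, 108.3]
ft_force: [-0.3, -0.2, 0.1]
finger_gap: 0.998
grasp_force: 0.0
```

```bash
cat > look.py <<'E'
from h import *
import sys
np.set_printoptions(precision=4,suppress=True)
o=env.get_obs(); print(o['time_s'],o['ee_pos'],o['tool_rot'],o['ft_force'],o['finger_gap'])
for n in sys.argv[3].split(','):
    f,Rw,tw=grab(n); cv2.imwrite(f'pics/{sys.argv[1]}_{n}.png',f['frame']); print(n)
    for l in sys.argv[2].split(','):
        for d in env.tip_of(f,l)[:2]:
            X=w(d['centre'],Rw,tw); print(l,round(d['score'],2),X,proj(X,f,Rw,tw).round())
E
python3 look.py a rule,rule_zero,rule_rib,riser,slat,slat_corner,holddown wrist
```

```text
2.85 [0.4756 0.1728 0.4047] [-179.9966   -0.0232  108.2719] [-0.2627 -0.2145  0.0551] 0.998156443741727
wrist
rule 0.84 [ 0.4762  0.2115 -0.0073] [335. 136.]
rule 0.82 [ 0.3423 -0.0286  0.0008] [174. 286.]
rule_zero 0.75 [ 0.2899 -0.0837 -0.0002] [125. 310.]
rule_zero 0.62 [0.5441 0.1281 0.0062] [367. 223.]
rule_rib 0.95 [ 0.3439 -0.0216  0.0201] [169. 290.]
rule_rib 0.78 [0.469  0.2127 0.0273] [330. 135.]
```

View pics/a_wrist.png

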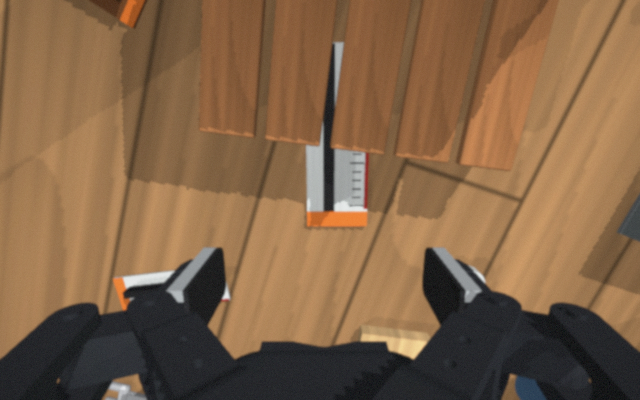

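The wrist view shows the exposed rule at x 306–367, y 145–227. The orange end is at the bottom, the red edge is on the right, and the rib ends near (329,211). The rule lies nearly in line with the tool.

```bash
python3 - <<'E'
from h import *
np.set_printoptions(precision=4,suppress=True)
f,Rw,tw=grab('wrist'); im=f['frame']
hsv=cv2.cvtColor(im,cv2.COLOR_BGR2HSV)
m=np.zeros((400,640),np.uint8); m[195:240,295:380]=cv2.inRange(hsv,(5,200,150),(16,255,255))[195:240,295:380]
c=max(cv2.findContours(m,0,1)[0],key=cv2.contourArea); b=cv2.boxPoints(cv2.minAreaRect(c)); print(b)
P=np.array([ray(p,f,Rw,tw,.005) for p in b]); print(P)
# long edges: gradient rows
g=cv2.cvtColor(im,cv2.COLOR_BGR2GRAY).astype(float)
red=im[...,2].astype(float)-im[...,1]
L=[];R=[];B=[]
for r in range(160,204,4):
    row=cv2.GaussianBlur(g,(1,3),0)[r]; d=np.diff(row)
    L.append((300+np.argmax(d[300:315])+.5+0.5,r)); R.append((360+np.argmax(red[r,360:374])+.5,r))
    bl=np.where(row[312:345]<60)[0]+312; B.append((bl.min(),bl.max()+1,r))
for n,a in(('L',L),('R',R)):
    a=np.array([ray(p,f,Rw,tw,.005)[:2] for p in a]); v=cv2.fitLine(a.astype(np.float32),cv2.DIST_HUBER,0,.01,.01).ravel(); v=v if v[1]>0 else v*[-1,-1,1,1]; print(n,v,np.degrees(np.arctan2(-v[0],v[1])))
print(B)
a=np.array([ray(((x+y)/2,r),f,Rw,tw,.027)[:2] for x,y,r in B]); v=cv2.fitLine(a.astype(np.float32),cv2.DIST_HUBER,0,.01,.01).ravel(); print('rib',v)
np.save('rib.npy',v)
E
```

```text
[[318. 219.]
 [320. 215.]
 [324. 217.]
 [322. 221.]]
[[0.4879 0.1136 0.005 ]
 [0.4886 0.1191 0.005 ]
 [0.4938 0.1182 0.005 ]
 [0.4931 0.1127 0.005 ]]
L [-0.3285  0.9445  0.4615  0.1528] 19.180022530126845
R [-0.3092  0.951   0.5268  0.1741] 18.008843412456763
[(np.int64(325), np.int64(333), 160), (np.int64(325), np.int64(333), 164), (np.int64(325), np.int64(333), 168), (np.int64(325), np.int64(333), 172), (np.int64(325), np.int64(333), 176), (np.int64(325), np.int64(333), 180), (np.int64(325), np.int64(333), 184), (np.int64(325), np.int64(333), 188), (np.int64(325), np.int64(333), 192), (np.int64(325), np.int64(333), 196), (np.int64(325), np.int64(333), 200)]
rib [ 0.3141 -0.9494  0.4843  0.1648]
```

Call:
play_rows(motion=[{"gripper": 0.6, "translation": [-0.09, 0.025, 0.2], "rotation": [0, 0, 0]}, {"gripper": 0.6, "translation": [-0.09, 0.025, 0.4], "rotation": [0, 0, 0]}, {"gripper": 0.6, "translation": [-0.09, 0.025, 0.6], "rotation": [0, 0, 0]}, {"gripper": 0.6, "translation": [-0.09, 0.025, 0.8], "rotation": [0, 0, 0]}, {"gripper": 0.6, "translation": [-0.09, 0.025, 0.9], "rotation": [0, 0, 0]}, {"gripper": 0.6, "translation": [-0.09, 0.025, 1], "rotation": [0, 0, 0]}, {"gripper": 0.6, "translation": [-0.09, 0.025, 1], "rotation": [0, 0, 0]}])

```text
time_s: 3.88
ee_pos: [0.4845, 0.1559, 0.2011]
tool_rot: [-179.6, 0.1, 108.1]
ft_force: [-0.6, 0.7, -0.5]
finger_gap: 0.603
grasp_force: 0.0
```

Call:
play_rows(motion=[{"gripper": 0.6, "translation": [0, 0, 0.06], "rotation": [0, 0, 0]}, {"gripper": 0.6, "translation": [0, 0, 0.11], "rotation": [0, 0, 0]}, {"gripper": 0.6, "translation": [0, 0, 0.11], "rotation": [0, 0, 0]}, {"gripper": 0, "translation": [0, 0, 0.11], "rotation": [0, 0, 0]}, {"gripper": 0, "translation": [0, 0, 0.11], "rotation": [0, 0, 0]}, {"gripper": 0, "translation": [0, 0, 0.11], "rotation": [0, 0, 0]}, {"gripper": 0, "translation": [0, 0, 0.11], "rotation": [0, 0, 0]}, {"gripper": 0, "translation": [0, 0, 0.11], "rotation": [0, 0, 0]}, {"gripper": 0, "translation": [0, 0, 0.11], "rotation": [0, 0, 0]}, {"gripper": 0, "translation": [0, 0, 0.11], "rotation": [0, 0, 0]}, {"gripper": 0, "translation": [0, 0, 0.11], "rotation": [0, 0, 0]}])

```text
time_s: 4.8
ee_pos: [0.4868, 0.1565, 0.1837]
tool_rot: [179.9, -0.0, 108.1]
ft_force: [-0.8, 0.3, 6.4]
finger_gap: 0.12
grasp_force: 62.4
```

```bash
python3 - <<'E'
from h import *
import time
np.set_printoptions(precision=4,suppress=True)
o=env.get_obs();print(o['ee_pos'],o['tool_rot'],o['ft_force'])
for n in('top','side'):
    f,Rw,tw=grab(n)
    for l in ['slat','slat_corner','holddown']:
        for d in env.tip_of(f,l)[:1]: print(n,l,d['score'],w(d['centre'],Rw,tw))
    for d in env.trace(f,'slat')[:1]:
        m=d['region']; np.save(f'slat_{n}.npy',m)
    cv2.imwrite(f'pics/b_{n}.png',f['frame'])
    print(m.sum())
f,Rw,tw=grab('top')
m=np.load('slat_top.npy').astype(np.uint8)
cs=max(cv2.findContours(m,0,1)[0],key=cv2.contourArea).reshape(-1,2)
hull=cv2.approxPolyDP(cs,2.5,True).reshape(-1,2); 
for p in hull: print(p, ray(p+.5,f,Rw,tw,.018)[:2])
E
```

```text
[0.4868 0.1565 0.1837] [179.9048  -0.0336 108.0745] [-0.8437  0.2899  6.3682]
top slat 0.88 [ 0.6569 -0.1505  0.0008]
top slat_corner 0.56 [ 0.6345 -0.3037 -0.0048]
top holddown 0.86 [ 0.6562 -0.2273  0.0514]
3976
side slat 0.94 [ 0.6545 -0.1463  0.002 ]
side slat_corner 0.42 [ 0.6571 -0.2321  0.0496]
side holddown 0.76 [ 0.6562 -0.2305  0.0491]
4372
[396  83] [ 0.7773 -0.256 ]
[372  86] [ 0.7676 -0.1801]
[371 106] [ 0.7033 -0.1766]
[315 115] [ 0.6744 -0.0002]
[318 142] [ 0.5885 -0.0099]
[378 134] [ 0.614  -0.1981]
[384 155] [ 0.5476 -0.2165]
[407 152] [ 0.5572 -0.2884]
[405 130] [ 0.6268 -0.2829]
[411 128] [ 0.6332 -0.3017]
[407 102] [ 0.7162 -0.2901]
[398  97] [ 0.7322 -0.2619]
```

Call:
play_rows(motion=[{"gripper": 0, "translation": [0, 0, -0.03], "rotation": [0, 0, 0]}, {"gripper": 0, "translation": [0, 0, -0.03], "rotation": [0, 0, 0]}, {"gripper": 0, "translation": [-0.08, 0, -0.03], "rotation": [0, 0, 0]}, {"gripper": 0, "translation": [-0.18, 0, -0.03], "rotation": [0, 0, 0]}, {"gripper": 0, "translation": [-0.28, 0, -0.03], "rotation": [0, 0, 0]}, {"gripper": 0, "translation": [-0.38, 0, -0.03], "rotation": [0, 0, 0]}, {"gripper": 0, "translation": [-0.46, 0, -0.03], "rotation": [0, 0, 0]}, {"gripper": 0, "translation": [-0.5, 0, -0.03], "rotation": [0, 0, 0]}, {"gripper": 0, "translation": [-0.5, 0, -0.03], "rotation": [0, 0, 0]}])

```text
time_s: 6.1
ee_pos: [0.5177, 0.0592, 0.1887]
tool_rot: [180.0, 0.1, 107.9]
ft_force: [-0.4, -0.3, -1.5]
finger_gap: 0.123
grasp_force: 61.3
```

```bash
python3 look.py c rule,rule_zero,rule_tail,rule_rib side,top
```

```text
6.1 [0.5177 0.0592 0.1887] [179.9931   0.0662 107.8774] [-0.3847 -0.2704 -1.5035] 0.12288931682250245
side
rule 0.97 [ 0.343  -0.0311  0.0015] [355. 213.]
rule 0.73 [ 0.5069  0.111  -0.002 ] [320. 265.]
rule_zero 0.82 [0.5776 0.0253 0.0005] [279. 249.]
rule_zero 0.63 [ 0.2889 -0.0753 -0.0009] [365. 200.]
rule_tail 0.91 [ 0.4192 -0.0249 -0.0021] [330. 222.]
rule_tail 0.62 [0.5147 0.2166 0.0004] [337. 296.]
rule_rib 0.92 [ 0.3505 -0.021   0.0154] [354. 212.]
rule_rib 0.89 [0.4958 0.1212 0.0272] [327. 257.]
top
rule 0.88 [ 0.3402 -0.0331  0.0002] [326. 222.]
rule 0.63 [0.5089 0.1127 0.0047] [280. 168.]
rule_zero 0.89 [0.5727 0.0317 0.0105] [305. 148.]
rule_zero 0.77 [ 0.2892 -0.0861 -0.0021] [343. 238.]
rule_tail 0.74 [ 0.4162 -0.0238  0.0016] [323. 198.]
rule_tail 0.71 [0.5099 0.221  0.0064] [245. 168.]
rule_rib 0.95 [0.4957 0.1196 0.034 ] [277. 171.]
rule_rib 0.78 [ 0.3481 -0.0258  0.0213] [323. 219.]
```

View pics/c_side.png

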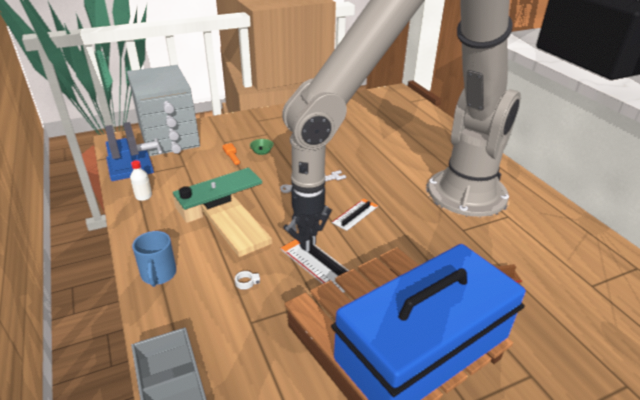

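The side view shows the rule at (315,262) held level by its orange end and sliding out. Next I move it to the staging place, set it down and release it.

Call:
play_rows(motion=[{"gripper": 0, "translation": [-0.1, -0.02, 0], "rotation": [0, 0, 0.02]}, {"gripper": 0, "translation": [-0.22, -0.05, 0], "rotation": [0, 0, 0.04]}, {"gripper": 0, "translation": [-0.36, -0.08, 0], "rotation": [0, 0, 0.06]}, {"gripper": 0, "translation": [-0.5, -0.11, 0], "rotation": [0, 0, 0.09]}, {"gripper": 0, "translation": [-0.64, -0.14, 0], "rotation": [0, 0, 0.12]}, {"gripper": 0, "translation": [-0.78, -0.17, 0], "rotation": [0, 0, 0.14]}, {"gripper": 0, "translation": [-0.88, -0.19, 0], "rotation": [0, 0, 0.16]}, {"gripper": 0, "translation": [-0.915, -0.2, 0], "rotation": [0, 0, 0.16]}, {"gripper": 0, "translation": [-0.915, -0.2, 0.01], "rotation": [0, 0, 0.16]}, {"gripper": 0, "translation": [-0.915, -0.2, 0.02], "rotation": [0, 0, 0.16]}, {"gripper": 0, "translation": [-0.915, -0.2, 0.027], "rotation": [0, 0, 0.16]}, {"gripper": 0, "translation": [-0.915, -0.2, 0.027], "rotation": [0, 0, 0.16]}, {"gripper": 0.5, "translation": [-0.915, -0.2, 0.027], "rotation": [0, 0, 0.16]}, {"gripper": 0.5, "translation": [-0.915, -0.2, 0.027], "rotation": [0, 0, 0.16]}, {"gripper": 0.5, "translation": [-0.915, -0.2, 0.027], "rotation": [0, 0, 0.16]}, {"gripper": 0.5, "translation": [-0.915, -0.2, 0.027], "rotation": [0, 0, 0.16]}, {"gripper": 0.5, "translation": [-0.915, -0.2, 0.027], "rotation": [0, 0, 0.16]}, {"gripper": 0.5, "translation": [-0.915, -0.2, 0.027], "rotation": [0, 0, 0.16]}, {"gripper": 0.5, "translation": [-0.915, -0.2, 0.027], "rotation": [0, 0, 0.16]}])

```text
time_s: 8.18
ee_pos: [0.5362, -0.125, 0.1832]
tool_rot: [-180.0, -0.0, 98.5]
ft_force: [-1.1, -0.0, -0.5]
finger_gap: 0.505
grasp_force: 0.0
```

Call:
play_rows(motion=[{"gripper": 0.5, "translation": [0, 0, -0.1], "rotation": [0, 0, 0]}, {"gripper": 0.5, "translation": [0, 0, -0.3], "rotation": [0, 0, 0]}, {"gripper": 0.5, "translation": [0.3, 0, -0.5], "rotation": [0, 0, 0]}, {"gripper": 0.5, "translation": [0.55, 0, -0.7], "rotation": [0, 0, 0]}, {"gripper": 0.5, "translation": [0.55, 0, -0.9], "rotation": [0, 0, 0]}, {"gripper": 0.5, "translation": [0.55, 0, -0.9], "rotation": [0, 0, 0]}, {"gripper": 0.5, "translation": [0.55, 0, -0.9], "rotation": [0, 0, 0]}])

```text
time_s: 8.77
ee_pos: [0.5221, -0.0119, 0.3698]
tool_rot: [179.3, -0.2, 98.9]
ft_force: [1.5, 0.3, -0.3]
finger_gap: 0.501
grasp_force: 0.0
```

```bash
python3 look.py d rule,rule_zero,rule_tail,rule_rib,slat,slat_corner,holddown wrist,top,side
```

```text
8.7667 [ 0.5221 -0.0119  0.3698] [179.2715  -0.1789  98.8706] [ 1.5447  0.2844 -0.2922] 0.5010757497773121
wrist
rule 0.62 [ 0.5353 -0.0697 -0.0042] [323. 227.]
rule 0.6 [ 0.3418 -0.0277  0.0025] [143. 165.]
rule_zero 0.74 [ 0.5886 -0.1629  0.0042] [357. 311.]
rule_zero 0.72 [ 0.2904 -0.0816  0.0012] [ 93. 207.]
rule_tail 0.97 [ 0.4154 -0.0256  0.0003] [216. 173.]
rule_tail 0.62 [ 0.5538  0.0336 -0.0007] [357. 136.]
rule_rib 0.83 [ 0.3429 -0.0167  0.0199] [134. 157.]
rule_rib 0.82 [ 0.5263 -0.0651  0.0278] [315. 233.]
holddown 0.52 [ 0.5551  0.0342 -0.0015] [358. 136.]
top
rule 0.93 [ 0.1778  0.2963 -0.003 ] [220. 274.]
rule 0.88 [ 0.538  -0.0717 -0.0028] [338. 159.]
rule_zero 0.91 [ 0.2596  0.301  -0.0025] [219. 247.]
rule_zero 0.65 [ 0.5856 -0.1628  0.002 ] [367. 144.]
rule_tail 0.76 [0.1068 0.3396 0.0024] [205. 297.]
rule_rib 0.97 [ 0.5234 -0.0659  0.0275] [336. 163.]
rule_rib 0.6 [ 0.3433 -0.0237  0.0178] [323. 221.]
slat 0.66 [ 0.6557 -0.1483  0.0018] [362. 122.]
slat 0.48 [ 0.6569 -0.2285  0.0529] [389. 119.]
slat_corner 0.74 [ 0.6347 -0.3034  0.001 ] [411. 129.]
slat_corner 0.18 [ 0.6574 -0.1528  0.0029] [364. 122.]
holddown 0.73 [ 0.6579 -0.2257  0.0527] [389. 118.]
side
rule 0.79 [ 0.3408 -0.0325  0.0003] [355. 213.]
rule 0.72 [ 0.5368 -0.0685 -0.0082] [282. 226.]
rule_zero 0.79 [ 0.2887 -0.0797  0.0002] [364. 199.]
rule_zero 0.78 [ 0.592  -0.1663 -0.004 ] [250. 208.]
rule_tail 0.69 [ 0.5598  0.0331 -0.004 ] [287. 251.]
rule_tail 0.65 [ 0.1106  0.3421 -0.0017] [521. 283.]
rule_rib 0.91 [ 0.5258 -0.0606  0.0249] [286. 216.]
rule_rib 0.8 [0.165  0.2878 0.0144] [488. 269.]
slat 0.56 [ 0.6549 -0.147  -0.0003] [229. 217.]
holddown 0.55 [ 0.6558 -0.2311  0.0455] [218. 186.]
```

View pics/d_wrist.png

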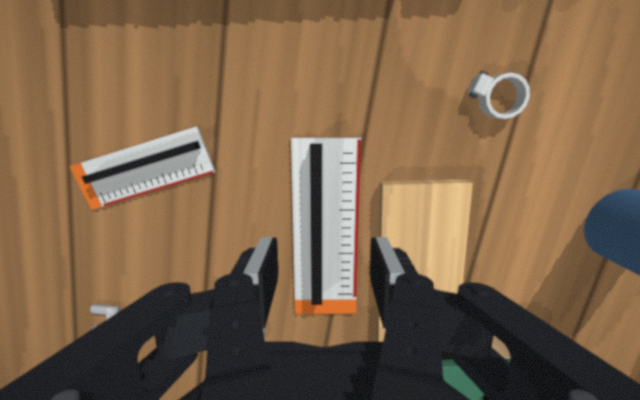

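Staged cleanly: the rule is flat and free at (325,225), with its red edge at x≈358. The slat's near edge is at x≈383 and almost parallel. I'll shift sideways so both edges show between the fingers.

Call:
play_rows(motion=[{"gripper": 1, "translation": [0.1, 0.15, 0], "rotation": [0, 0, 0]}, {"gripper": 1, "translation": [0.1, 0.28, 0], "rotation": [0, 0, 0]}, {"gripper": 1, "translation": [0.1, 0.28, 0], "rotation": [0, 0, 0]}, {"gripper": 1, "translation": [0.1, 0.28, 0], "rotation": [0, 0, 0]}, {"gripper": 1, "translation": [0.1, 0.28, 0], "rotation": [0, 0, 0]}])

```text
time_s: 10.38
ee_pos: [0.5719, 0.0112, 0.363]
tool_rot: [-179.9, 0.0, 98.4]
ft_force: [-0.5, 0.2, 0.6]
finger_gap: 1.001
grasp_force: 0.0
```

```bash
python3 look.py e rule_zero,rule_tail,rule_rib,slat,slat_corner,holddown wrist; python3 -c "
import cv2;im=cv2.imread('pics/e_wrist.png');cv2.imwrite('pics/e_crop.png',cv2.resize(im[130:400,230:430],None,fx=2.2,fy=2.2,interpolation=cv2.INTER_CUBIC))"
```

```text
10.3833 [0.5719 0.0112 0.363 ] [-179.9193    0.0218   98.4395] [-0.4618  0.2173  0.5973] 1.0010473297272682
wrist
rule_zero 0.97 [ 0.5855 -0.1629  0.0052] [314. 326.]
rule_zero 0.65 [ 0.2886 -0.0822  0.0006] [ 48. 223.]
rule_tail 0.72 [0.552  0.0343 0.    ] [308. 150.]
rule_tail 0.71 [ 0.415  -0.0265  0.0007] [169. 189.]
rule_rib 0.97 [ 0.3411 -0.015   0.0209] [ 82. 172.]
rule_rib 0.68 [ 0.5248 -0.0633  0.03  ] [266. 248.]
slat 0.66 [ 0.6577 -0.143   0.002 ] [379. 317.]
```

View pics/e_crop.png

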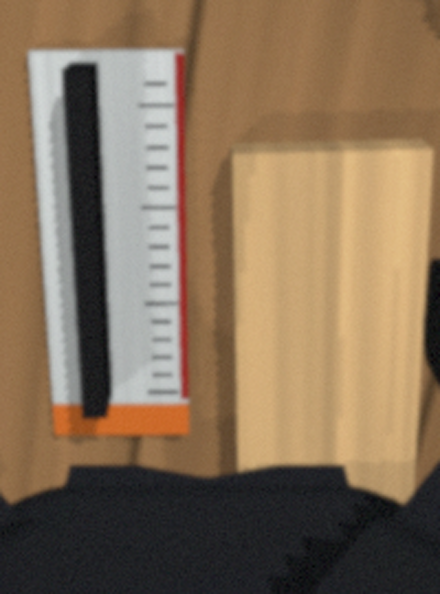

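```bash
cat > fit.py <<'E'
from h import *
np.set_printoptions(precision=4,suppress=True)
def edge(g,x0,x1,rows):
    out=[]
    for r in rows:
        d=np.abs(np.diff(g[r,x0:x1])); d[d<.5*d.max()]=0
        out.append((x0+1+(d*np.arange(len(d))).sum()/d.sum(), r+.5))
    return np.array(out)
def line(pts,f,Rw,tw,z):
    a=np.array([ray(p,f,Rw,tw,z)[:2] for p in pts]).astype(np.float32)
    v=cv2.fitLine(a,cv2.DIST_HUBER,0,.01,.01).ravel(); v=v if v[1]>0 else v*[-1,-1,1,1]
    return v, np.degrees(np.arctan2(-v[0],v[1]))
E
python3 - <<'E'
from fit import *
f,Rw,tw=grab('wrist'); im=cv2.GaussianBlur(f['frame'],(1,5),0).astype(float)
b=im[...,0]; G=im[...,1]
e1=edge(G,330,345,range(206,340,3)); 
red=im[...,2]-im[...,1]
e2=edge(b,226,262,range(160,310,3))   # far (left) edge of plate: strongest step
# outer side of red line: last col where red high
e3=[]
for r in range(160,308,3):
    x=np.where(red[r,300:322]>90)[0]
    if len(x): e3.append((300+x.max()+1,r+.5))
e3=np.array(e3)
print(e1[::8],e2[::8],e3[::8],len(e3))
s,sa=line(e1,f,Rw,tw,.018); t,ta=line(e3,f,Rw,tw,.005); l,la=line(e2,f,Rw,tw,.005)
print('slat',s,sa,'true',t,ta,'left',l,la)
n=np.array([s[1],-s[0]])
for y in(-.15,.03):
    q=t[2:]+t[:2]*(y-t[3])/t[1]; print('gap at y',y,n@(s[2:]-q))
print('orange end', ray((316,327),f,Rw,tw,.0),'tail end',ray((313,152.5),f,Rw,tw,.005))
E
```

```text
[[334.9062 206.5   ]
 [335.1    230.5   ]
 [335.9032 254.5   ]
 [336.1176 278.5   ]
 [336.5254 302.5   ]
 [336.6061 326.5   ]] [[251.3073 160.5   ]
 [251.2066 184.5   ]
 [251.81   208.5   ]
 [250.9726 232.5   ]
 [249.0625 256.5   ]
 [250.906  280.5   ]
 [252.8447 304.5   ]] [[312.  160.5]
 [312.  184.5]
 [313.  208.5]
 [313.  232.5]
 [313.  256.5]
 [314.  280.5]
 [314.  304.5]] 50
slat [-0.1706  0.9853  0.5997 -0.0871] 9.82441204332907 true [-0.1525  0.9883  0.5745 -0.0817] 8.769946638768056 left [-0.0854  0.9963  0.505  -0.0628] 4.898110518951643
gap at y -0.15 0.025101125599484148
gap at y 0.03 0.021749425390191132
orange end [ 0.5893 -0.1677  0.    ] tail end [0.5579 0.0341 0.005 ]
```

```bash
python3 - <<'E'
from fit import *
f,Rw,tw=grab('top'); im=cv2.imread('pics/top.png').astype(float)
for ch in (0,1,2):
  for lo,hi,c0,c1,nm in((130,148,320,372,'near'),(102,120,318,368,'far')):
    g=im[...,ch].T.copy(); k=cv2.GaussianBlur(g,(1,7),0)
    pts=[]
    for c in range(c0,c1,2):
        ex=140-(c-320)*.145 if nm=='near' else 115-(c-318)*.16
        a=int(ex-5); p=edge(k,a,a+12,[c])[0]; pts.append((p[1],p[0]))
    pts=np.array(pts); print(ch,nm,pts[::8].round(1).tolist(),line(pts,f,Rw,tw,.018))
f,Rw,tw=grab('wrist'); im=f['frame']; lab=cv2.createLineSegmentDetector()
L=lab.detect(cv2.cvtColor(im,cv2.COLOR_BGR2GRAY))[0].reshape(-1,4)
for l in L:
    if np.hypot(l[0]-l[2],l[1]-l[3])>60 and abs(l[0]-l[2])<15 and 240<l[0]<440:
        z=.018 if l[0]>325 else .005
        p=ray(l[:2],f,Rw,tw,z);q=ray(l[2:],f,Rw,tw,z); d=(q-p)*np.sign(q[1]-p[1]); print(l.round(1),p[:2],q[:2],np.degrees(np.arctan2(-d[0],d[1])))
E
```

```text
0 near [[320.5, 143.4], [336.5, 140.5], [352.5, 138.0], [368.5, 135.4]] (array([-0.1674,  0.9859,  0.5974, -0.0845]), np.float64(9.633870149950338))
0 far [[318.5, 115.0], [334.5, 112.0], [350.5, 108.1], [366.5, 107.0]] (array([-0.1718,  0.9851,  0.6914, -0.0941]), np.float64(9.893376552265007))
1 near [[320.5, 143.4], [336.5, 140.5], [352.5, 138.0], [368.5, 135.4]] (array([-0.1677,  0.9858,  0.5957, -0.0745]), np.float64(9.656832808910636))
1 far [[318.5, 115.0], [334.5, 112.0], [350.5, 107.5], [366.5, 107.0]] (array([-0.1762,  0.9844,  0.691 , -0.0909]), np.float64(10.14813576943274))
2 near [[320.5, 143.4], [336.5, 140.5], [352.5, 138.0], [368.5, 135.4]] (array([-0.1702,  0.9854,  0.5958, -0.0739]), np.float64(9.798395364856612))
2 far [[318.5, 115.0], [334.5, 112.0], [350.5, 107.4], [366.5, 107.0]] (array([-0.1889,  0.982 ,  0.6919, -0.0909]), np.float64(10.888152700653581))
[272.8 159.4 279.5 318.1] [0.5194 0.0215] [ 0.5463 -0.1583] 8.524250877268194
[264.2 319.4 255.3 160.6] [ 0.5292 -0.1626] [0.5022 0.0177] 8.519056756926178
[419.  319.5 424.  234.3] [ 0.6986 -0.1284] [ 0.6816 -0.03  ] 9.801174074746644
[309.4 224.4 308.2 155.6] [ 0.5648 -0.0412] [0.5538 0.0304] 8.727985640437488
[310.8 308.1 309.3 225.6] [ 0.5799 -0.1403] [ 0.5648 -0.0426] 8.761097915930572
[241.9 154.2 252.7 313.1] [0.4885 0.0221] [ 0.5155 -0.1563] 8.607995764050443
[335.6 278.1 336.4 340.6] [ 0.6002 -0.092 ] [ 0.6131 -0.1685] 9.629780849500344
[313.1 200.6 314.6 308.1] [ 0.5651 -0.0149] [ 0.5842 -0.1397] 8.721835753313854
[384.3 200.6 381.7 288. ] [ 0.6346 -0.0009] [ 0.6507 -0.0965] 9.532609409933078
```

The slat's yaw is about 9.7° and the rule's about 8.65°, with a gap of about 22–25 mm. I'll regrasp near the tail, at rule y ≈ +60 mm.

Call:
play_rows(motion=[{"gripper": 0.6, "translation": [-0.08, -0.14, 0.15], "rotation": [0, 0, 0]}, {"gripper": 0.6, "translation": [-0.08, -0.278, 0.3], "rotation": [0, 0, -0.003]}, {"gripper": 0.6, "translation": [-0.08, -0.278, 0.45], "rotation": [0, 0, -0.003]}, {"gripper": 0.6, "translation": [-0.08, -0.278, 0.6], "rotation": [0, 0, -0.003]}, {"gripper": 0.6, "translation": [-0.08, -0.278, 0.75], "rotation": [0, 0, -0.003]}, {"gripper": 0.6, "translation": [-0.08, -0.278, 0.85], "rotation": [0, 0, -0.003]}, {"gripper": 0.6, "translation": [-0.08, -0.278, 0.89], "rotation": [0, 0, -0.003]}, {"gripper": 0.6, "translation": [-0.08, -0.278, 0.89], "rotation": [0, 0, -0.003]}, {"gripper": 0.6, "translation": [-0.08, -0.278, 0.89], "rotation": [0, 0, -0.003]}, {"gripper": 0, "translation": [-0.08, -0.278, 0.89], "rotation": [0, 0, -0.003]}, {"gripper": 0, "translation": [-0.08, -0.278, 0.89], "rotation": [0, 0, -0.003]}, {"gripper": 0, "translation": [-0.08, -0.278, 0.89], "rotation": [0, 0, -0.003]}, {"gripper": 0, "translation": [-0.08, -0.278, 0.89], "rotation": [0, 0, -0.003]}, {"gripper": 0, "translation": [-0.08, -0.278, 0.89], "rotation": [0, 0, -0.003]}, {"gripper": 0, "translation": [-0.08, -0.278, 0.89], "rotation": [0, 0, -0.003]}, {"gripper": 0, "translation": [-0.08, -0.278, 0.89], "rotation": [0, 0, -0.003]}, {"gripper": 0, "translation": [-0.08, -0.278, 0.89], "rotation": [0, 0, -0.003]}])

```text
time_s: 12.3
ee_pos: [0.5203, -0.0123, 0.1867]
tool_rot: [179.9, -0.0, 98.6]
ft_force: [-0.1, -0.3, 6.5]
finger_gap: 0.122
grasp_force: 61.8
```

Call:
play_rows(motion=[{"gripper": 0, "translation": [0, 0, -0.022], "rotation": [0, 0, 0]}, {"gripper": 0, "translation": [0, 0, -0.022], "rotation": [0, 0, -0.0175]}, {"gripper": 0, "translation": [-0.05, 0.001, -0.022], "rotation": [0, 0, -0.0175]}, {"gripper": 0, "translation": [-0.13, 0.0025, -0.022], "rotation": [0, 0, -0.0175]}, {"gripper": 0, "translation": [-0.23, 0.0045, -0.022], "rotation": [0, 0, -0.0175]}, {"gripper": 0, "translation": [-0.33, 0.0065, -0.022], "rotation": [0, 0, -0.0175]}, {"gripper": 0, "translation": [-0.43, 0.0085, -0.022], "rotation": [0, 0, -0.0175]}, {"gripper": 0, "translation": [-0.53, 0.0105, -0.022], "rotation": [0, 0, -0.0175]}, {"gripper": 0, "translation": [-0.63, 0.012, -0.022], "rotation": [0, 0, -0.0175]}, {"gripper": 0, "translation": [-0.7, 0.0135, -0.022], "rotation": [0, 0, -0.0175]}, {"gripper": 0, "translation": [-0.735, 0.014, -0.022], "rotation": [0, 0, -0.0175]}, {"gripper": 0, "translation": [-0.734, 0.05, -0.022], "rotation": [0, 0, -0.0175]}, {"gripper": 0, "translation": [-0.733, 0.1, -0.022], "rotation": [0, 0, -0.0175]}, {"gripper": 0, "translation": [-0.733, 0.1, -0.022], "rotation": [0, 0, -0.0175]}, {"gripper": 0, "translation": [-0.733, 0.1, -0.022], "rotation": [0, 0, -0.0175]}])

```text
time_s: 13.55
ee_pos: [0.5627, -0.1522, 0.1895]
tool_rot: [180.0, -0.1, 99.9]
ft_force: [-0.7, 0.5, -1.7]
finger_gap: 0.123
grasp_force: 60.7
```

```bash
python3 look.py g rule_zero,rule_tail,rule_rib,slat,slat_corner wrist,top,side; python3 -c "
import cv2,numpy as np
a=cv2.imread('pics/g_wrist.png');b=cv2.imread('pics/g_top.png')[80:180,290:440]
b=cv2.resize(b,(600,400)); a=cv2.resize(a[0:400:,200:460],(200,308)); a=cv2.copyMakeBorder(a,0,92,0,0,0)
cv2.imwrite('pics/g.png',np.hstack([a,b]))"
```

```text
13.55 [ 0.5627 -0.1522  0.1895] [179.9682  -0.0563  99.913 ] [-0.7255  0.4884 -1.7148] 0.12340682630331438
wrist
rule_tail 0.72 [ 0.5957 -0.1034  0.0049] [411. 162.]
slat 0.58 [ 0.6586 -0.1476  0.0041] [509. 267.]
top
rule_zero 0.93 [0.2594 0.3017 0.0013] [219. 247.]
rule_zero 0.49 [ 0.6307 -0.3052  0.0053] [412. 130.]
rule_tail 0.96 [ 0.1055  0.3388 -0.0014] [206. 297.]
rule_rib 0.85 [0.1659 0.2889 0.0236] [221. 278.]
rule_rib 0.41 [ 0.6339 -0.3044 -0.0016] [411. 129.]
slat 0.56 [ 0.655  -0.1528  0.001 ] [364. 123.]
slat_corner 0.68 [ 0.6362 -0.3034 -0.0013] [411. 129.]
side
rule_zero 0.59 [ 0.2884 -0.0756 -0.0003] [365. 200.]
rule_tail 0.82 [ 0.4167 -0.0261 -0.0029] [331. 222.]
rule_tail 0.77 [ 0.1136  0.3419 -0.0026] [520. 283.]
rule_rib 0.8 [ 0.3502 -0.0224  0.0175] [354. 211.]
rule_rib 0.7 [0.1623 0.2887 0.0159] [489. 268.]
slat 0.67 [ 0.654  -0.1467 -0.0035] [229. 218.]
slat_corner 0.41 [ 0.5699 -0.2011  0.0297] [253. 189.]
```

View pics/g.png

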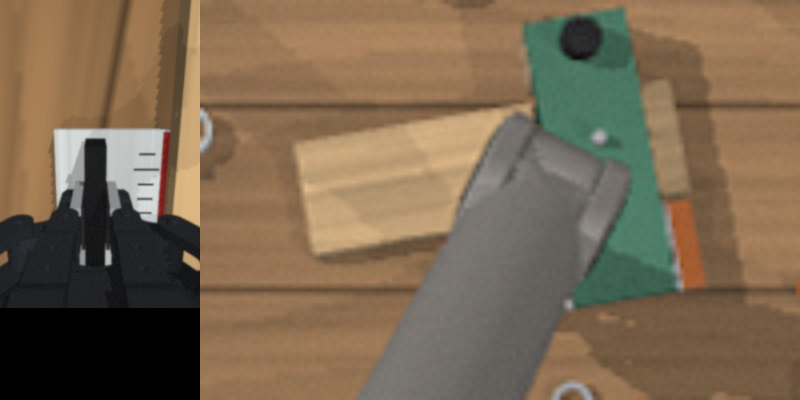

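The rule is under the board, with the orange end showing at crop (690,245), about level with the cut end, and a small gap left to the slat. I'll measure both numerically.

```bash
python3 - <<'E'
from fit import *
f,Rw,tw=grab('top'); im=f['frame'].astype(float)
ys=np.array([-.1685,.9857])
def hedge(ch,rows,c0,c1,z):
    pts=edge(im[...,ch],c0,c1,rows); P=np.array([ray(p,f,Rw,tw,z)[:2] for p in pts]); return pts,P@ys
print('slat end',*hedge(2,range(103,128),404,416,.018)) 
print(im[115,404:416].astype(int).tolist(), im[142,404:424].astype(int).tolist())
p,v=hedge(0,range(132,150),410,422,.005); print('orange',p,v)
f,Rw,tw=grab('wrist'); g=f['frame'].astype(float)
for r in (180,200,220,240): print(r,g[r,400:440,2].astype(int).tolist(),g[r,400:440,1].astype(int).tolist())
E
```

```text
slat end [[408.375  103.5   ]
 [408.8333 104.5   ]
 [408.5758 105.5   ]
 [409.     106.5   ]
 [409.     107.5   ]
 [409.3721 108.5   ]
 [409.381  109.5   ]
 [409.4878 110.5   ]
 [409.6098 111.5   ]
 [410.     112.5   ]
 [410.     113.5   ]
 [410.3714 114.5   ]
 [410.4054 115.5   ]
 [410.5814 116.5   ]
 [410.6667 117.5   ]
 [410.5854 118.5   ]
 [411.     119.5   ]
 [411.     120.5   ]
 [411.5385 121.5   ]
 [411.6304 122.5   ]
 [409.0339 123.5   ]
 [408.1343 124.5   ]
 [409.087  125.5   ]
 [409.2421 126.5   ]
 [405.     127.5   ]] [-0.4087 -0.4096 -0.4082 -0.409  -0.4084 -0.409  -0.4084 -0.4082 -0.408
 -0.4086 -0.408  -0.4086 -0.4081 -0.4081 -0.4078 -0.407  -0.4077 -0.4071
 -0.4082 -0.4079 -0.3993 -0.396  -0.3984 -0.3983 -0.3846]
[[100, 132, 159], [100, 132, 160], [100, 131, 157], [96, 129, 153], [99, 131, 157], [92, 124, 152], [74, 102, 130], [64, 87, 115], [63, 86, 114], [70, 92, 119], [67, 91, 116], [64, 90, 115]] [[102, 123, 80], [99, 122, 73], [97, 121, 70], [102, 112, 80], [108, 112, 130], [86, 117, 166], [44, 90, 166], [53, 93, 163], [52, 94, 164], [53, 94, 167], [49, 88, 154], 
[... 1459 characters left out ...]
44, 144, 139, 130, 118, 112, 109, 103, 102, 102, 94, 90, 92, 100, 108, 107, 109, 104, 104, 105, 108, 119, 151, 187, 208, 213, 216, 214, 212, 212] [88, 90, 87, 91, 89, 95, 125, 158, 151, 106, 58, 35, 31, 33, 26, 25, 37, 54, 68, 74, 72, 72, 75, 82, 89, 89, 92, 87, 85, 87, 86, 97, 124, 154, 171, 175, 178, 177, 174, 174]
240 [197, 212, 215, 211, 214, 210, 197, 175, 159, 157, 159, 157, 146, 134, 124, 115, 108, 103, 101, 98, 98, 102, 109, 113, 112, 112, 111, 112, 110, 118, 151, 192, 214, 221, 218, 219, 221, 219, 218, 218] [201, 217, 218, 217, 218, 213, 193, 144, 84, 46, 41, 37, 32, 31, 37, 48, 65, 75, 78, 80, 79, 87, 89, 93, 93, 93, 92, 92, 91, 97, 126, 156, 177, 185, 179, 182, 184, 179, 180, 177]
```

The orange end overshoots the cut end by about 2.5 mm, and the gap is about 4 mm. I'll back it off by 2.5 mm, then press gently against the slat.

Call:
play_rows(motion=[{"gripper": 0, "translation": [0.012, 0, 0], "rotation": [0, 0, 0]}, {"gripper": 0, "translation": [0.012, 0.01, 0], "rotation": [0, 0, 0]}, {"gripper": 0, "translation": [0.012, 0.018, 0], "rotation": [0, 0, 0]}, {"gripper": 0, "translation": [0.012, 0.022, 0], "rotation": [0, 0, 0]}, {"gripper": 0, "translation": [0.012, 0.022, 0], "rotation": [0, 0, 0]}, {"gripper": 0, "translation": [0.012, 0.022, 0], "rotation": [0, 0, 0]}])

```text
time_s: 15.05
ee_pos: [0.5653, -0.151, 0.1895]
tool_rot: [-180.0, -0.0, 99.7]
ft_force: [-0.8, 1.5, -1.5]
finger_gap: 0.122
grasp_force: 60.8
```

Call:
play_rows(motion=[{"gripper": 0, "translation": [0, 0.004, 0], "rotation": [0, 0, 0]}, {"gripper": 0, "translation": [0, 0.007, 0], "rotation": [0, 0, 0]}, {"gripper": 0, "translation": [0, 0.007, 0], "rotation": [0, 0, 0]}, {"gripper": 0, "translation": [0, 0.007, 0], "rotation": [0, 0, 0]}])

```text
time_s: 15.38
ee_pos: [0.5658, -0.1511, 0.1893]
tool_rot: [-179.8, -0.1, 99.7]
ft_force: [-5.2, -0.1, 0.8]
finger_gap: 0.123
grasp_force: 61.0
```

```bash
python3 - <<'E'
from fit import *
f,Rw,tw=grab('wrist'); g=cv2.GaussianBlur(f['frame'],(1,5),0).astype(float)
for r in (150,165,180,200,220,240): 
    G=g[r,...,1]; x=np.where(g[r,400:450,2]-G[400:450]>60)[0]+400; 
    if not len(x): continue
    x=x.max()+1; d=np.diff(G[x+3:460]); s=x+3+np.argmax(d)+.5
    print(r,x,s,ray((x,r),f,Rw,tw,.008)[:2]@[.9857,.1685],ray((s,r),f,Rw,tw,.018)[:2]@[.9857,.1685])
E
```

```text
180 420 426.5 0.576433777737574 0.5763078335068065
200 418 424.5 0.5762123504885948 0.5761472721895682
220 417 423.5 0.5764638604002017 0.5764296899311314
240 415 421.5 0.5762354548554536 0.5762657606003359
```

It's in contact (about 5 N), and the images show no gap. I'll lower it, release with a narrow opening and lift off.

Call:
play_rows(motion=[{"gripper": 0, "translation": [0, 0.002, 0.006], "rotation": [0, 0, 0]}, {"gripper": 0, "translation": [0, 0.002, 0.014], "rotation": [0, 0, 0]}, {"gripper": 0, "translation": [0, 0.002, 0.014], "rotation": [0, 0, 0]}, {"gripper": 0, "translation": [0, 0.002, 0.014], "rotation": [0, 0, 0]}, {"gripper": 0.3, "translation": [0, 0.002, 0.014], "rotation": [0, 0, 0]}, {"gripper": 0.35, "translation": [0, 0, 0.012], "rotation": [0, 0, 0]}, {"gripper": 0.35, "translation": [0, 0, 0.012], "rotation": [0, 0, 0]}, {"gripper": 0.35, "translation": [0, 0, 0.012], "rotation": [0, 0, 0]}, {"gripper": 0.35, "translation": [0, 0, -0.05], "rotation": [0, 0, 0]}, {"gripper": 0.35, "translation": [0, 0, -0.2], "rotation": [0, 0, 0]}, {"gripper": 0.35, "translation": [0, 0, -0.4], "rotation": [0, 0, 0]}, {"gripper": 0.35, "translation": [0.2, 0, -0.6], "rotation": [0, 0, 0]}, {"gripper": 0.35, "translation": [0.4, 0.2, -0.8], "rotation": [0, 0, 0]}, {"gripper": 1, "translation": [0.4, 0.2, -0.9], "rotation": [0, 0, 0]}, {"gripper": 1, "translation": [0.4, 0.2, -0.9], "rotation": [0, 0, 0]}, {"gripper": 1, "translation": [0.4, 0.2, -0.9], "rotation": [0, 0, 0]}, {"gripper": 1, "translation": [0.4, 0.2, -0.9], "rotation": [0, 0, 0]}, {"gripper": 1, "translation": [0.4, 0.2, -0.9], "rotation": [0, 0, 0]}])

```text
time_s: 16.93
ee_pos: [0.5917, -0.0667, 0.3685]
tool_rot: [-179.8, 0.0, 99.6]
ft_force: [0.0, -0.9, -0.8]
finger_gap: 0.997
grasp_force: 0.0
```

```bash
python3 look.py k rule_zero,rule_tail,slat_corner,slat wrist,side,top; python3 -c "
import cv2,numpy as np
a=cv2.imread('pics/k_wrist.png')[100:400,200:450];b=cv2.imread('pics/k_top.png')[80:180,290:440]
b=cv2.resize(b,(450,300)); cv2.imwrite('pics/k.png',cv2.resize(np.hstack([a,b]),None,fx=1.14,fy=1.14))"
```

```text
16.9333 [ 0.5917 -0.0667  0.3685] [-179.8456    0.017    99.5936] [ 0.0169 -0.9002 -0.8354] 0.9971207531765899
wrist
rule_zero 0.89 [ 0.2926 -0.0821  0.0015] [ 31. 141.]
rule_zero 0.49 [ 0.6817  0.0925 -0.0009] [449.  24.]
rule_tail 0.86 [ 0.5966 -0.1031  0.0035] [324. 209.]
rule_tail 0.61 [ 0.4159 -0.0256  0.0022] [155. 105.]
slat 0.65 [ 0.6574 -0.1467 -0.0016] [371. 253.]
side
rule_zero 0.93 [ 0.2869 -0.0768 -0.002 ] [365. 200.]
rule_tail 0.98 [ 0.6058 -0.1055 -0.0027] [252. 222.]
rule_tail 0.7 [ 0.4171 -0.0258 -0.0059] [330. 223.]
slat_corner 0.47 [ 0.6536 -0.1448 -0.0027] [229. 218.]
slat 0.72 [ 0.6545 -0.1451  0.0001] [229. 217.]
top
rule_zero 0.65 [ 0.2604  0.3041 -0.0002] [218. 247.]
rule_zero 0.56 [ 0.2896 -0.0854  0.0014] [342. 238.]
rule_tail 0.73 [ 0.5995 -0.1045 -0.0009] [348. 140.]
rule_tail 0.72 [0.1061 0.3392 0.0013] [206. 297.]
slat_corner 0.79 [ 0.6335 -0.3034 -0.001 ] [411. 130.]
slat 0.64 [ 0.656  -0.1524  0.002 ] [363. 122.]
```

View pics/k.png

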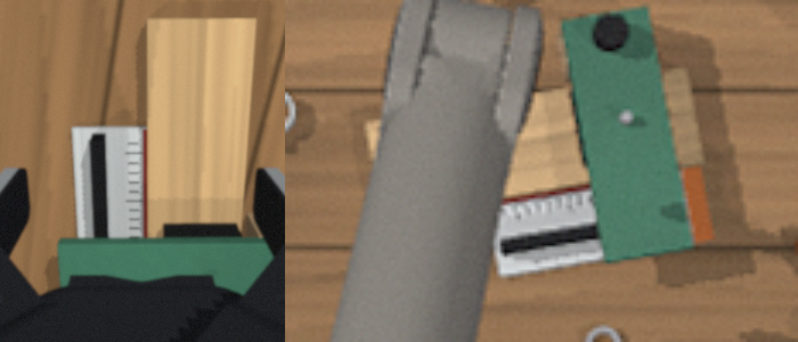

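The rule looks flush along the slat in both views. I'll move over the zero end to check that corner up close.

Call:
play_rows(motion=[{"gripper": 1, "translation": [-0.2, -0.01, 0], "rotation": [0, 0, 0]}, {"gripper": 1, "translation": [-0.4, -0.02, 0], "rotation": [0, 0, 0]}, {"gripper": 1, "translation": [-0.6, -0.03, 0], "rotation": [0, 0, 0]}, {"gripper": 1, "translation": [-0.8, -0.04, 0], "rotation": [0, 0, 0]}, {"gripper": 1, "translation": [-0.92, -0.04, 0], "rotation": [0, 0, 0]}, {"gripper": 1, "translation": [-0.92, -0.04, 0], "rotation": [0, 0, 0]}, {"gripper": 1, "translation": [-0.92, -0.04, 0], "rotation": [0, 0, 0]}, {"gripper": 1, "translation": [-0.92, -0.04, 0], "rotation": [0, 0, 0]}])

```text
time_s: 18.35
ee_pos: [0.6163, -0.2468, 0.3693]
tool_rot: [180.0, -0.1, 99.8]
ft_force: [1.1, 1.0, -0.6]
finger_gap: 1.0
grasp_force: 0.0
```

```bash
python3 look.py m rule_zero,slat_corner wrist,top; python3 -c "
import cv2
a=cv2.imread('pics/m_wrist.png')[140:400,220:430];cv2.imwrite('pics/m.png',cv2.resize(a,None,fx=2.3,fy=2.3,interpolation=cv2.INTER_CUBIC))"
```

```text
18.35 [ 0.6163 -0.2468  0.3693] [179.9982  -0.0929  99.7741] [ 1.0871  0.9733 -0.5779] 1.0001612857470294
wrist
rule_zero 0.59 [ 0.6355 -0.3014  0.0028] [333. 227.]
rule_zero 0.36 [ 0.5816 -0.2065 -0.0035] [297. 130.]
slat_corner 0.71 [ 0.636  -0.3035  0.0004] [333. 229.]
top
rule_zero 0.69 [0.2584 0.3027 0.0022] [218. 248.]
rule_zero 0.67 [ 0.3884 -0.2152  0.0015] [384. 207.]
slat_corner 0.37 [ 0.6585 -0.2243  0.0526] [388. 118.]
slat_corner 0.16 [ 0.465  -0.4387  0.0005] [455. 182.]
```

View pics/m.png

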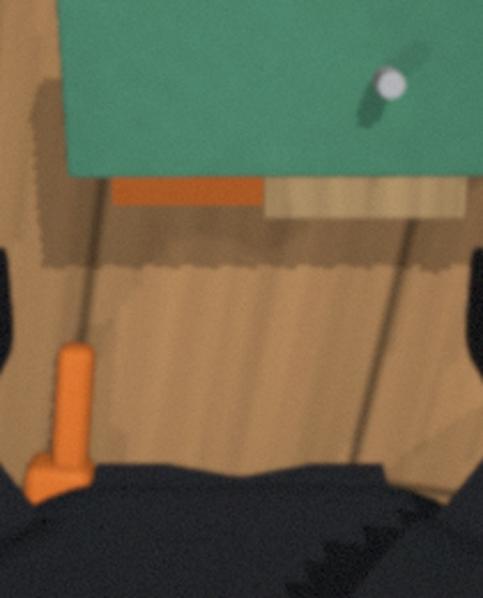

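```bash
python3 - <<'E'
from fit import *
f,Rw,tw=grab('wrist'); im=cv2.GaussianBlur(f['frame'],(5,1),0).astype(float); ys=np.array([-.1685,.9857])
def rowedge(ch,c,r0,r1): 
    d=np.abs(np.diff(im[r0:r1,c,ch])); d[d<.4*d.max()]=0; return r0+1+(d*np.arange(len(d))).sum()/d.sum()
for nm,cols,z,ch,(a,b) in(('orange',(280,300,320),.005,2,(223,235)),('slat',(345,365,385,405),.018,2,(227,241))):
    for c in cols:
        r=rowedge(ch,c,a,b); print(nm,c,r,ray((c+.5,r),f,Rw,tw,z)[:2]@ys)
for r in(221,225): print(im[r,326:345].astype(int).tolist())
E
```

```text
orange 280 229.0487804878049 -0.40561727743440973
orange 300 229.05263157894737 -0.4055968453477945
orange 320 229.02439024390245 -0.40553970885611995
slat 345 234.44827586206895 -0.40663724582059896
slat 365 234.5 -0.40667072219964745
slat 385 234.44827586206895 -0.4065894498935457
slat 405 234.43243243243242 -0.40654797806587495
[[37, 89, 169], [37, 90, 169], [37, 90, 170], [37, 89, 169], [37, 89, 169], [37, 89, 168], [41, 91, 167], [51, 97, 162], [65, 107, 158], [79, 118, 156], [88, 127, 156], [91, 130, 157], [91, 130, 156], [89, 129, 155], [89, 129, 155], [91, 129, 157], [92, 129, 157], [92, 129, 158], [94, 131, 160]]
[[36, 87, 169], [37, 88, 169], [37, 89, 169], [38, 89, 169], [37, 90, 169], [37, 90, 168], [40, 91, 165], [49, 96, 161], [64, 106, 156], [77, 117, 154], [85, 124, 155], [89, 128, 156], [91, 129, 157], [92, 129, 158], [93, 129, 158], [92, 129, 157], [91, 128, 157], [91, 129, 157], [92, 131, 160]]
```

The zero end is level with the cut end to about 1 mm and there's no visible gap to the slat at either end. The arm is clear, so I'm handing it in.

```bash
python3 -c "
from cell import env
print(env.job_done())"
```

```text
the job is handed in; nothing more can be done
None
```

The job is handed in, with no verdict returned: the straightedge was put down and re-gripped on the way, and now lies under the board against the slat's near edge (no visible gap), its zero end about 1 mm from level with the cut end; it used about 18 of the 58 s, and the bystanders were not touched.

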